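Swing the pivoting sample tray into line and bolt it

ROBOT

A 7-joint arm with a two-finger parallel gripper is mounted at the origin on a cart in front of the work surface, level with it; the furniture and walls round the work are solid. World frame = base frame: x ahead of the robot, y to its left, z up, the work surface at z = 0. Lengths are in m, angles in rad, forces in N, time in s.
With the tool pointing down it reaches from about 0.425 to 1.025 m from the base axis. Payload 3.6 kg.
Tool frame: the origin (TCP) lies at the very end of the fingers, on their centre line; the grasp point (between the pads) lies env.tcp_to_grasp behind it (env.tcp_to_grasp is the distance from the TCP to the grasp point, in m); z points along the fingers, y is the direction in which the jaws open and shut (so a half turn about z gives the same grasp; the last joint's range is limited). The gripper opens to 85 mm and grips with 20 to 120 N. Pads are 22 mm wide; open, the fingers measure 114 mm over their backs; the gripper's body (76 mm by 85 mm) begins 54 mm behind the grasp point. The pads swing forward as they close: fully open they stand 13 mm farther back than shut.
Start: joints at [1.183, 0.591, 0.048, 1.609, -0.033, 0.943, -0.034], TCP at [0.211, -0.694, 0.231] pointing down, gripper open.
Joint ranges: [-2.69, 2.69], [-0.47, 2.24], [-1.27, 1.36], [0.19, 2.51], [-1.53, 4.68], [0.08, 2.07], [-3.09, 3.09]. Speed limits (rad/s): [2.57, 2.57, 3.14, 3.14, 3.14, 3.14, 3.14].

INTERFACE

Orientations are given as a unit quaternion [x, y, z, w].
In Python, from station import get_state, eyes, env gives the robot as it stands.
- The arm moves only by the shell command python3 -m inch 'ROWS' [OPENING]. ROWS is JSON, a list of rows, each an object with "dp": the shift along the tool's x, y, z in mm, a list of three; "angular": the turn, a rotation vector about the tool's x, y, z in degrees, a list of three. A call has 1 to 8 rows; each row is the pose to reach, as a shift and turn from the pose commanded when the call began, along the tool's axes at that moment; what a row does not reach only later rows make up. A row lasts 1/12 s, in which the tool goes at most 41.7 mm and 7.16 degrees, less where a joint would pass 70% of its speed; a pose out of reach is approached as far as the arm can. A call with a gripper value outside its range is refused whole. OPENING is the finger opening in mm, from 0 to 85.4, set as the call begins (- or left out, the last holds). The fingers move at their own pace and stop on an object; the grip force is fixed at half the most. Time passes only in rows, so rows that repeat a pose let the fingers close. It gives the time, the measured TCP pose, the force and the opening at its end, in the units of the state.
- get_state(): the state, without advancing time (a new reading comes with each control period).
- eyes.get_image(name): name is "side" or "top"; returns a dict with "color" (420x560x3 uint8, red, green, blue), "fx", "fy", "cx", "cy" (pixels), "dist_coeffs" ([k1, k2, p1, p2, k3] as OpenCV has them; the pictures are not rectified), "R" (3x3) and "t" (3): a world point X has camera coordinates R X + t. Camera axes: x right, y down, z forward; pixel columns grow to the right and rows downward; lengths in m; the calibration is good to about 2 mm. A picture is of the moment at which its call begins. There is no depth.
- env.finish_job(): hands the job in, once; it reports no verdict.
Trained networks look in a picture, given as the dict that the camera call returned (one of the last four; its "shot" number tells which), for a name from the list of things; names that differ only in an ending like _2 or _b are one class to them, and where a whole thing is asked for, a point or a joint stands for the part that bears it (a point fixed in the world has none). Each returns a list of dicts, best first, with "p" (0 to 1); they miss things now and then, are a little off and sometimes report something else, mostly with a low value. They report only what shows in the picture. A call takes as long as a camera call. They do not tell look-alikes from the thing itself.
- eyes.find_in(picture, target): "centre" ([x, y, z] in m, in world coordinates, good to about 4 mm: the middle of the surface that is visible of it).
- eyes.mark_of(picture, target): "centre" ([x, y, z] in m, in world coordinates, good to about 4 mm: a listed point, or the origin of a listed thing).
The state is a dict: "time_s": time; "joints": joint angles; "dq": joint speeds; "joint_efforts": joint torques, N m; "eef_pos": TCP position; "orientation": TCP orientation; "wrist_force": force on the tool from outside, world axes, zero at the start; "ft_torque": the same for the moment, N m; "gripper_width": opening from 0.0 (shut) to 1.0 (fully open).
Only numpy, scipy, OpenCV 4.12 (cv2) and the standard library are available. Lean on these libraries where they do the work, as an engineer would, in place of code of your own. Each camera call takes 0.05 s, during which the arm holds its last target.

TASK

Swing the pivoting steel tray round its pin, away from you, until the forked keeper on its free end faces the slide bolt squarely; then push the bolt by its knob fully home into the keeper, so that the tray is locked. The bottle and the culture dish must ride along upright on the tray, and nothing else on the bench may be knocked out of place.

Things in the scene. Friction and masses are not known exactly. Their poses are not given: they have to be found in the camera images.
- fixture: Dark base board, 310 x 345 x 8 mm, fixed on the worktop; carries the tray's pivot pin and the bolt guide. Origin: on the pin's axis at worktop height (z = 0). In its own frame the board reaches x = -200 to +110 mm, y = -300 to +45 mm. The pin's 28 mm washer head keeps the tray from being lifted off. The bolt slides along the line x = 0 in direction +y, towards the pin.
- guide (a point): Middle of the bolt guide, on top of the board: fixture (0, -241, 8) mm. Two fixed aluminium rails beside the bolt, outside faces at fixture x = +-23 mm, y = -275 to -208 mm, top 32 mm above the worktop, with low flanges out to x = +-41 mm.
- tray: Low steel tray, 120 x 185 mm, on the fixture's pin through a hole near one corner; pivots flat on the board; friction keeps it where it is left; no stop either way. Origin: pin hole centre, at the underside, 8 mm above the worktop. Outside: x = -25 to +95, y = -160 to +25 mm in its frame. Rim 4 mm thick, top 34 mm above the worktop; floor 5 mm. Faces the bolt when parallel to the fixture.
- tray_corner (a point): The tray's free corner on the robot's side: tray frame (-25, -160, 13) mm. At the start the tray is turned 0.45 to 0.9 rad from the fixture to negative yaw, free end towards the robot; pushing away from the robot on the side x = -25 mm near this corner swings it home with about 3 to 10 N.
- tray_keeper (a point): Mouth of the forked keeper on the tray's free end: tray frame (0, -185, 13) mm. The fork sticks out from y = -160 to -189 mm, x = -25 to +25 mm; its slot is centred on x = 0, 22 mm wide, flaring to about 34 mm at the mouth.
- bolt (a joint): Travel of the flat steel slide bolt in m: 0 drawn back, 0.036 home against its own stop; starts at 0 to 0.006. About 2 N of friction; it stays where it is left. 18 mm wide, round nose; nose tip at fixture y = -202 mm drawn back, -166 mm home, level with the keeper. The nose enters if the tray is within about 0.06 rad of parallel, and then centres the tray (up to about 10 N).
- bolt_knob (a point): Centre of the bolt's upright round white knob (22 mm diameter, height from 48 to 68 mm above the worktop, on a 12 mm stem); this point is 58 mm above the worktop, at fixture (0, -247 mm) when the bolt is drawn back, (0, -211 mm) when home.
- tray_bottle: Small reagent bottle with white cap, 48 mm diameter, 76 mm tall, standing loose on the tray near the pin. Origin: centre of its underside.
- tray_dish: Flat round culture dish, 58 mm diameter, 14 mm tall, lying loose on the tray nearer its free end. Origin: centre of its underside.
- filter_box: Flat box of filter papers, blue lid, 118 x 118 x 34 mm, on the worktop at the right; bystander. Origin: centre of its underside.
- tape_roll: Roll of label tape lying flat, 73 mm diameter, 19 mm high, at the right; bystander. Origin: centre of its underside.
Things that resemble listed ones, but are neither listed nor needed, are in the scene too. Leave any blue or yellow look-alike of the tray_bottle alone.

How it is judged:
By the outcome, as a careful person would: the job done as asked, in the order asked, and still so for the second after the job is handed in, with the robot touching nothing.
It also fails if it takes over 51 s, if anything falls off the work surface, if the arm or the gripper's body presses on something with over 40 N, if the wrist force passes 120 N, or if a joint passes its speed limit or range.

## Working session

There is one attempt and no reset: what is moved stays moved. The work goes in short steps, Python scripts to look and compute and a shell command to move; the robot and the scene stay as the last step left them, time stands still between calls to the robot, and variables do not carry over. Pictures are saved under pics/ and viewed, and the job is handed in when it is done.

```bash
ls; mkdir -p pics; python3 - <<'E'
from station import get_state, eyes, env
import cv2
s=get_state();print(s['time_s'],s['eef_pos'],s['orientation'],s['wrist_force'],s['gripper_width'],env.tcp_to_grasp)
for n in ('top','side'):
    p=eyes.get_image(n);cv2.imwrite(f'pics/{n}0.png',p['color'][:,:,::-1])
    for t in ['fixture','guide','tray','tray_corner','tray_keeper','bolt_knob','tray_bottle','tray_dish','filter_box','tape_roll']:
        print(n,t,[([round(float(v),3) for v in d['centre']],round(float(d['p']),2)) for d in eyes.mark_of(p,t)][:3])
print(get_state()['time_s'])
E
```

```text
pics
0.0 [ 0.21039456 -0.69293567  0.23014057] [ 9.89151543e-01  1.46894445e-01 -2.35969189e-04 -1.09188696e-03] [ 0.3257619   0.15958366 -0.99580267] 0.9971678279562863 0.0187
top fixture [([0.627, 0.082, -0.002], 0.67), ([0.656, 0.038, 0.015], 0.25)]
top guide [([0.626, -0.155, 0.009], 0.75)]
top tray [([0.627, 0.087, 0.007], 0.73)]
top tray_corner [([0.524, -0.041, 0.02], 0.86)]
top tray_keeper [([0.531, -0.072, 0.017], 0.77)]
top bolt_knob [([0.625, -0.159, 0.06], 0.52)]
top tray_bottle [([0.781, 0.183, 0.002], 0.83), ([0.816, -0.146, 0.001], 0.78), ([0.813, -0.241, 0.001], 0.54)]
top tray_dish [([0.609, -0.034, 0.013], 0.62), ([0.627, 0.084, -0.001], 0.42)]
top filter_box [([0.471, -0.348, 0.003], 0.8)]
top tape_roll [([0.648, -0.351, -0.002], 0.81)]
side fixture [([0.627, -0.159, 0.011], 0.53), ([0.628, -0.161, 0.058], 0.52)]
side guide [([0.625, -0.156, 0.007], 0.86)]
side tray [([0.626, 0.082, 0.005], 0.82), ([0.627, -0.157, 0.008], 0.66)]
side tray_corner [([0.524, -0.039, 0.02], 0.78)]
side tray_keeper [([0.531, -0.075, 0.024], 0.78)]
side bolt_knob [([0.625, -0.163, 0.055], 0.67), ([0.472, -0.348, 0.001], 0.58)]
side tray_bottle [([0.813, -0.147, 0.002], 0.86), ([0.813, -0.238, -0.003], 0.74), ([0.776, 0.183, 0.004], 0.72)]
side tray_dish [([0.608, -0.033, 0.012], 0.59)]
side filter_box [([0.469, -0.352, 0.002], 0.87)]
side tape_roll [([0.647, -0.351, 0.0], 0.56)]
1.1
```

View pics/top0.png

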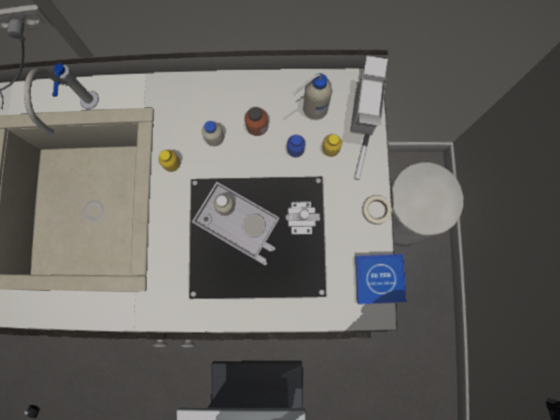

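View pics/side0.png

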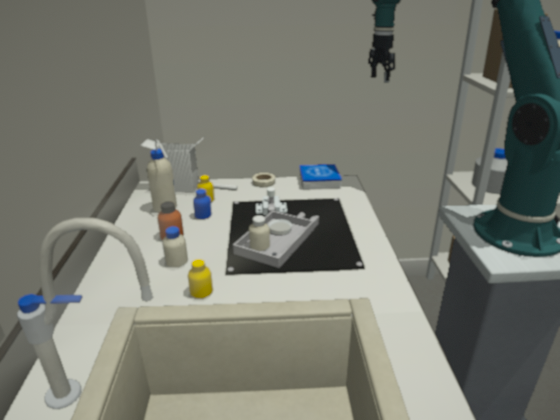

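The top view shows the tray pivoted at about (207,218), with its fork at (265,255). The bolt knob is at (305,215), and the bench is clear on the robot's side. The fixture is roughly world-aligned and the tray is at about -0.55 rad. I'll check the fixture yaw, shut the fingers and move over.

```bash
cat > h.py <<'E'
import numpy as np
from scipy.spatial.transform import Rotation as R
from station import get_state, eyes, env
def delta(target, yaw=0.0):
    s=get_state(); r=R.from_quat(s['orientation']); d=r.inv().apply(np.array(target)-s['eef_pos'])*1000
    g=R.from_euler('z',yaw)*R.from_euler('x',np.pi)
    rv=(r.inv()*g).as_rotvec(degrees=True)
    print('t',round(s['time_s'],2),'pos',np.round(s['eef_pos'],4),'dp',d.round(1),'ang',rv.round(1),'F',np.round(s['wrist_force'],1))
def marks(names,cams=('top','side')):
    for n in cams:
        p=eyes.get_image(n)
        for t in names: print(n,t,[([round(float(v),4) for v in d['centre']],round(float(d['p']),2)) for d in eyes.mark_of(p,t)][:3])
def ray(p,uv,z):
    import cv2
    K=np.array([[p['fx'],0,p['cx']],[0,p['fy'],p['cy']],[0,0,1.]])
    q=cv2.undistortPoints(np.array([[uv]],float),K,np.array(p['dist_coeffs'],float))[0,0]
    Rm=np.array(p['R']);t=np.array(p['t']);o=-Rm.T@t;d=Rm.T@np.array([q[0],q[1],1]);return o+d*(z-o[2])/d[2]
E
python3 -m inch '[{"dp":[22,-27,0],"angular":[0,0,2]},{"dp":[44,-54,0],"angular":[0,0,4]},{"dp":[66,-81,0],"angular":[0,0,6]},{"dp":[88,-108,0],"angular":[0,0,8]},{"dp":[110,-135,0],"angular":[0,0,10]},{"dp":[132,-162,0],"angular":[0,0,12]},{"dp":[154,-189,0],"angular":[0,0,14]},{"dp":[176,-216,0],"angular":[0,0,17]}]' 0
python3 - <<'E'
from h import *
import cv2
delta((0.49,0.0,0.23))
p=eyes.get_image('top')
P=[ray(p,uv,0.008) for uv in [(195,183),(318,181),(325,292),(193,295)]]
for q in P: print(q.round(4))
c=p['color'][160:310,180:345]; cv2.imwrite('pics/crop1.png',cv2.resize(c[:,:,::-1],None,fx=4.5,fy=4))
E
```

```text
time_s: 1.77
eef_pos: [0.3168, -0.4344, 0.2315]
orientation: [1.0, -0.002, 0.0, 0.0]
wrist_force: [1.1, 0.1, -0.9]
gripper_width: 0.003
t 1.77 pos [ 0.3168 -0.4344  0.2315] dp [ 171.4 -435.1    1.5] ang [ 0.  -0.  -0.2] F [ 1.1  0.1 -0.9]
[0.7238 0.1165 0.008 ]
[ 0.7247 -0.2038  0.008 ]
[ 0.4403 -0.2145  0.008 ]
[0.4354 0.116  0.008 ]
```

View pics/crop1.png

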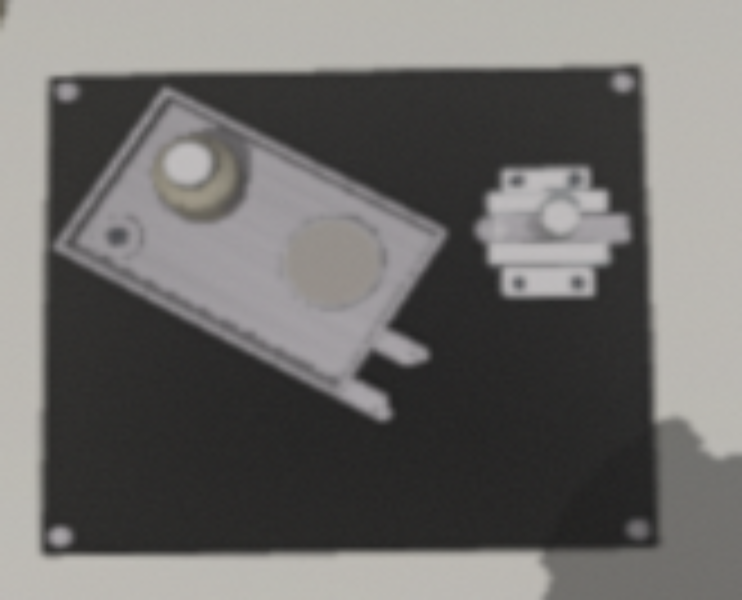

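```bash
python3 -m inch '[{"dp":[14,-35,0],"angular":[0,0,0]},{"dp":[28,-70,0],"angular":[0,0,0]},{"dp":[42,-105,0],"angular":[0,0,0]},{"dp":[56,-140,0],"angular":[0,0,0]},{"dp":[70,-175,0],"angular":[0,0,0]},{"dp":[84,-210,0],"angular":[0,0,0]},{"dp":[98,-245,0],"angular":[0,0,0]},{"dp":[112,-280,0],"angular":[0,0,0]}]'
python3 - <<'E'
from h import *
delta((0.48,0.0,0.1))
E
```

```text
time_s: 2.48
eef_pos: [0.4295, -0.1547, 0.2317]
orientation: [1.0, -0.001, 0.001, 0.0]
wrist_force: [0.8, -0.2, -0.2]
gripper_width: 0.002
t 2.48 pos [ 0.4295 -0.1547  0.2317] dp [  50.1 -154.8  131.7] ang [ 0.  -0.1 -0.1] F [ 0.8 -0.2 -0.2]
```

Crop: the bottle cap is at (188,163), the dish at (333,262), the fork mouth at (410,385), the knob at (560,215), and the board screws are at (66,92), (622,83), (638,530) and (60,537).

```bash
python3 - <<'E'
from h import *
p=eyes.get_image('top')
f=lambda a,z:ray(p,(180+a[0]/4.5-.4,160+a[1]/4-.4),z)
S=[f(a,.010) for a in [(66,92),(622,83),(638,530),(60,537)]]
for q in S: print(q.round(4))
m=sum(S)/4; print('mid',m)
for a,b,o in [(1,0,np.pi/2),(2,3,np.pi/2),(3,0,0),(2,1,0)]:
    d=S[b]-S[a]; print(np.arctan2(d[1],d[0])-o)
print('knob',f((560,215),.068),'pin',f((118,237),.02),'keeper',f((410,385),.021))
E
python3 -m inch '[{"dp":[10,-30,0],"angular":[0,0,0]},{"dp":[20,-60,0],"angular":[0,0,0]},{"dp":[30,-90,20],"angular":[0,0,0]},{"dp":[40,-120,50],"angular":[0,0,0]},{"dp":[45,-150,80],"angular":[0,0,0]},{"dp":[50,-155,110],"angular":[0,0,0]},{"dp":[50,-155,130],"angular":[0,0,0]},{"dp":[50,-155,132],"angular":[0,0,0]}]'
```

```text
[0.7244 0.118  0.01  ]
[ 0.726  -0.2032  0.01  ]
[ 0.4402 -0.2053  0.01  ]
[0.4383 0.1158 0.01  ]
mid [ 0.58220047 -0.0436679   0.01      ]
0.004965433643048911
0.0060607324738157775
0.007893768586292035
0.00711753182909551
knob [ 0.62944977 -0.16295512  0.068     ] pin [0.62667568 0.0840382  0.02      ] keeper [ 0.53123175 -0.08018664  0.021     ]
time_s: 3.2
eef_pos: [0.4775, -0.0004, 0.0963]
orientation: [1.0, 0.0, -0.003, 0.0]
wrist_force: [-0.3, -0.4, 0.6]
gripper_width: -0.0
```

```bash
python3 -m inch '[{"dp":[0,0,20],"angular":[0,0,0]},{"dp":[0,0,40],"angular":[0,0,0]},{"dp":[0,0,58],"angular":[0,0,0]},{"dp":[0,0,70],"angular":[0,0,0]},{"dp":[0,0,77],"angular":[0,0,0]},{"dp":[0,0,77],"angular":[0,0,0]}]'
python3 - <<'E'
from h import *
delta((0.591,-0.056,0.02))
E
```

```text
time_s: 3.7
eef_pos: [0.4792, -0.002, 0.022]
orientation: [1.0, -0.001, -0.0, 0.0]
wrist_force: [0.1, -0.1, 0.0]
gripper_width: 0.001
t 3.7 pos [ 0.4792 -0.002   0.022 ] dp [111.9  53.7   1.9] ang [ 0.   0.  -0.2] F [ 0.1 -0.1  0. ]
```

```bash
python3 -m inch '[{"dp":[12,1,0],"angular":[0,0,0]},{"dp":[22,2,0],"angular":[0,0,0]},{"dp":[30,2,0],"angular":[0,0,0]},{"dp":[35,3,0],"angular":[0,0,0]},{"dp":[39,4,0],"angular":[0,0,0]},{"dp":[42,6,0],"angular":[0,0,0]},{"dp":[45,8,0],"angular":[0,0,0]},{"dp":[48,10,0],"angular":[0,0,0]}]'
python3 - <<'E'
from h import *
delta((0.586,-0.042,0.02))
E
```

```text
time_s: 4.37
eef_pos: [0.5259, -0.0113, 0.0222]
orientation: [1.0, -0.001, -0.001, -0.0]
wrist_force: [-3.4, 2.5, 2.0]
gripper_width: -0.0
t 4.37 pos [ 0.5259 -0.0113  0.0222] dp [60.1 30.6  2.1] ang [-0.   0.2 -0.1] F [-3.4  2.5  2. ]
```

Contact is about 4 N. Continuing slowly along the arc.

```bash
python3 -m inch '[{"dp":[4,3,0],"angular":[0,0,0]},{"dp":[8,6,0],"angular":[0,0,0]},{"dp":[12,9,0],"angular":[0,0,0]},{"dp":[16,11,0],"angular":[0,0,0]},{"dp":[20,13,0],"angular":[0,0,0]},{"dp":[24,15,0],"angular":[0,0,0]},{"dp":[28,17,0],"angular":[0,0,0]},{"dp":[32,19,0],"angular":[0,0,0]}]'
python3 - <<'E'
from h import *
import cv2
delta((0.586,-0.042,0.02))
for n in('top','side'):
  p=eyes.get_image(n);c=p['color'];c=c[160:310,180:345] if n=='top' else c[150:300,200:400]
  cv2.imwrite(f'pics/{n}2.png',cv2.resize(c[:,:,::-1],None,fx=4,fy=4))
  for t in('tray_corner','tray_keeper','tray_bottle','tray_dish'): print(n,t,[(np.round(d['centre'],3),round(d['p'],2)) for d in eyes.mark_of(p,t)][:4])
E
```

```text
time_s: 5.03
eef_pos: [0.5592, -0.0314, 0.0221]
orientation: [1.0, -0.001, -0.0, 0.0]
wrist_force: [-4.0, -0.8, -0.4]
gripper_width: -0.006
t 5.03 pos [ 0.5592 -0.0314  0.0221] dp [26.8 10.6  2.1] ang [ 0.   0.  -0.2] F [-4.  -0.8 -0.4]
top tray_corner [(array([ 0.567, -0.065,  0.019]), 0.55)]
top tray_keeper [(array([ 0.584, -0.091,  0.023]), 0.79)]
top tray_bottle [(array([ 0.815, -0.239, -0.002]), 0.75), (array([ 0.782,  0.185, -0.002]), 0.73), (array([ 0.816, -0.144,  0.   ]), 0.73), (array([0.675, 0.044, 0.012]), 0.53)]
top tray_dish [(array([ 0.647, -0.036,  0.013]), 0.4)]
side tray_corner [(array([ 0.568, -0.064,  0.019]), 0.96)]
side tray_keeper [(array([ 0.585, -0.097,  0.024]), 0.58), (array([0.676, 0.048, 0.011]), 0.31)]
side tray_bottle [(array([0.676, 0.047, 0.014]), 0.9), (array([ 0.812, -0.24 , -0.001]), 0.84), (array([0.78 , 0.183, 0.   ]), 0.63), (array([ 0.812, -0.145,  0.001]), 0.57)]
side tray_dish [(array([ 0.644, -0.033,  0.014]), 0.73)]
```

View pics/top2.png

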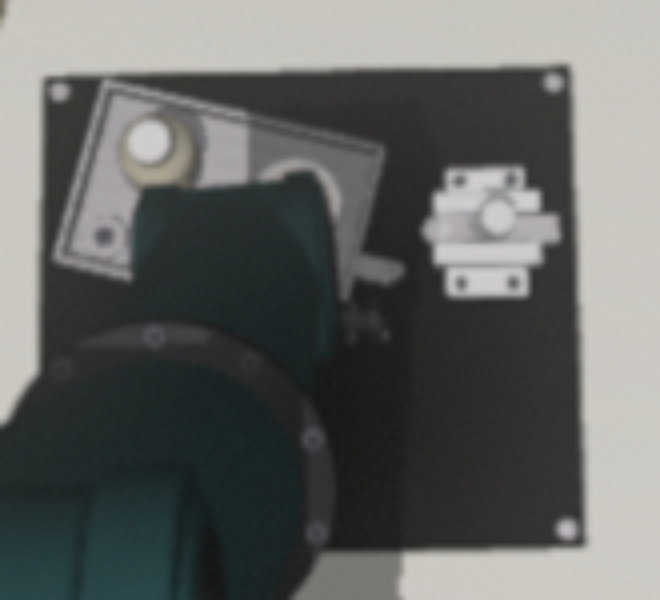

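View pics/side2.png

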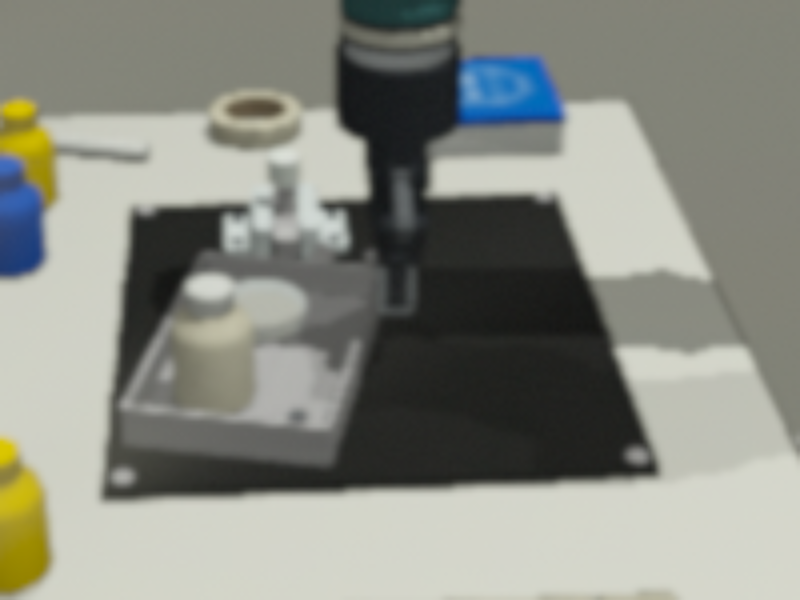

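Bottle (upright) and dish are riding along. Tray yaw is about -0.23, with about 31 mm of finger travel left. I'll go 27 mm and then re-measure.

```bash
python3 -m inch '[{"dp":[4,2,0],"angular":[0,0,0]},{"dp":[8,4,0],"angular":[0,0,0]},{"dp":[12,6,0],"angular":[0,0,0]},{"dp":[16,8,0],"angular":[0,0,0]},{"dp":[20,10,0],"angular":[0,0,0]},{"dp":[23,11,0],"angular":[0,0,0]},{"dp":[26,12,0],"angular":[0,0,0]},{"dp":[28,13,0],"angular":[0,0,0]}]'
python3 - <<'E'
from h import *
delta((0.591,-0.044,0.02))
marks(['tray_corner','tray_keeper','guide','bolt_knob'])
E
```

```text
time_s: 6.2
eef_pos: [0.5876, -0.0435, 0.0221]
orientation: [1.0, -0.001, 0.0, -0.0]
wrist_force: [-2.7, 2.1, -0.0]
gripper_width: -0.005
t 6.2 pos [ 0.5876 -0.0435  0.0221] dp [3.4 0.5 2.1] ang [-0.  -0.  -0.1] F [-2.7  2.1 -0. ]
top tray_corner []
top tray_keeper [([0.6233, -0.0982, 0.0227], 0.58)]
top guide [([0.6256, -0.1539, 0.0112], 0.66), ([0.6479, -0.3484, -0.0027], 0.62)]
top bolt_knob []
side tray_corner [([0.5971, -0.0763, 0.0176], 0.57)]
side tray_keeper [([0.6231, -0.1016, 0.0225], 0.88)]
side guide [([0.6258, -0.1588, 0.0081], 0.61)]
side bolt_knob [([0.6276, -0.162, 0.0588], 0.67)]
```

```bash
python3 -m inch '[{"dp":[2,0,0],"angular":[0,0,0]},{"dp":[3,0,0],"angular":[0,0,0]},{"dp":[3.5,0,0],"angular":[0,0,0]},{"dp":[3.5,0,0],"angular":[0,0,0]}]'
python3 -m inch '[{"dp":[-8,0,0],"angular":[0,0,0]},{"dp":[-25,0,0],"angular":[0,0,0]},{"dp":[-50,0,-15],"angular":[0,0,0]},{"dp":[-75,10,-40],"angular":[0,0,0]},{"dp":[-100,30,-70],"angular":[0,0,0]},{"dp":[-105,60,-90],"angular":[0,0,0]},{"dp":[-105,90,-90],"angular":[0,0,0]},{"dp":[-105,125,-90],"angular":[0,0,0]}]'
python3 - <<'E'
from h import *
import cv2
delta((0.627,-0.21,0.11))
for n in('top','side'):
  p=eyes.get_image(n);c=p['color'];c=c[160:310,180:345] if n=='top' else c[150:300,200:400]
  cv2.imwrite(f'pics/{n}3.png',cv2.resize(c[:,:,::-1],None,fx=4,fy=4))
  for t in('tray_corner','tray_keeper','tray','bolt_knob','tray_dish'): print(n,t,[(np.round(d['centre'],4),round(d['p'],2)) for d in eyes.mark_of(p,t)][:4])
E
```

```text
time_s: 7.03
eef_pos: [0.5886, -0.0437, 0.022]
orientation: [1.0, -0.001, -0.002, 0.0]
wrist_force: [-4.7, -0.9, 3.1]
gripper_width: 0.001
time_s: 7.7
eef_pos: [0.4875, -0.1685, 0.1144]
orientation: [1.0, 0.001, 0.004, 0.0]
wrist_force: [1.0, -0.4, 0.2]
gripper_width: -0.001
t 7.7 pos [ 0.4875 -0.1685  0.1144] dp [139.5  41.6   5.5] ang [ 0.1 -0.4  0.1] F [ 1.  -0.4  0.2]
top tray_corner [(array([ 0.601 , -0.0774,  0.0173]), 0.92)]
top tray_keeper [(array([ 0.6264, -0.1017,  0.0219]), 0.93)]
top tray [(array([0.6272, 0.0837, 0.0064]), 0.57)]
top bolt_knob [(array([ 0.622 , -0.1608,  0.062 ]), 0.78)]
top tray_dish [(array([ 0.6745, -0.0279,  0.0134]), 0.88)]
side tray_corner [(array([ 0.4704, -0.3472,  0.0013]), 0.69), (array([ 0.6011, -0.0805,  0.0217]), 0.57)]
side tray_keeper [(array([ 0.6249, -0.1017,  0.0239]), 0.96)]
side tray [(array([0.6251, 0.0841, 0.0007]), 0.35)]
side bolt_knob [(array([ 0.6269, -0.162 ,  0.0599]), 0.57)]
side tray_dish [(array([ 0.6695, -0.0275,  0.0112]), 0.44)]
```

View pics/top3.png

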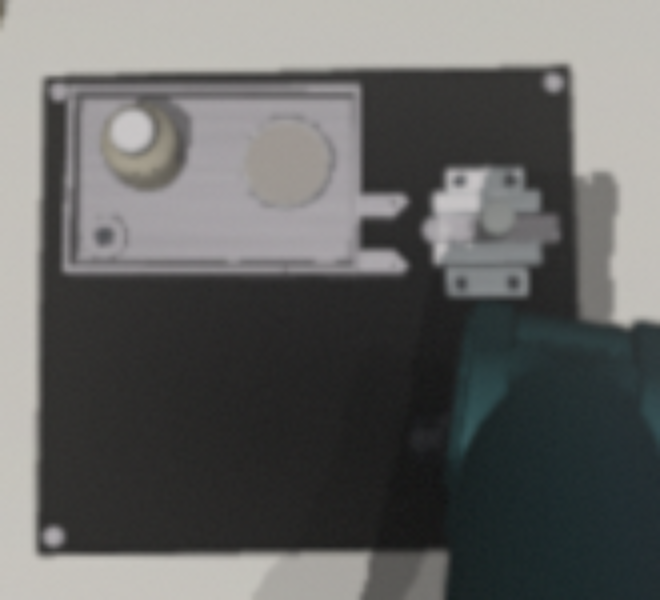

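View pics/side3.png

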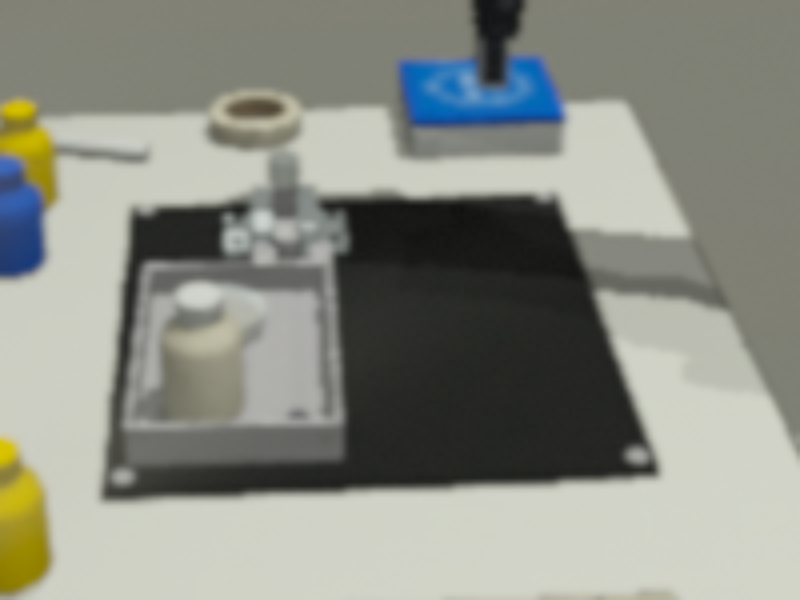

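The tray is square: the fork's mid-row is about 232 against the bolt's 230 in the crop, and the bottle is upright. Now going behind the knob.

```bash
python3 -m inch '[{"dp":[25,15,0],"angular":[0,0,0]},{"dp":[55,35,0],"angular":[0,0,0]},{"dp":[85,48,0],"angular":[0,0,0]},{"dp":[115,50,0],"angular":[0,0,0]},{"dp":[132,50,0],"angular":[0,0,0]},{"dp":[140,50,0],"angular":[0,0,0]},{"dp":[140,50,10],"angular":[0,0,0]},{"dp":[140,50,15],"angular":[0,0,0]}]'
python3 - <<'E'
from h import *
delta((0.628,-0.215,0.047))
E
```

```text
time_s: 8.97
eef_pos: [0.6237, -0.2176, 0.0958]
orientation: [1.0, -0.0, -0.001, -0.0]
wrist_force: [-0.1, -0.8, -0.5]
gripper_width: 0.001
t 8.97 pos [ 0.6237 -0.2176  0.0958] dp [ 4.5 -2.6 48.8] ang [-0.   0.2 -0.1] F [-0.1 -0.8 -0.5]
```

```bash
python3 -m inch '[{"dp":[1,0,15],"angular":[0,0,0]},{"dp":[3,0,30],"angular":[0,0,0]},{"dp":[4,0,42],"angular":[0,0,0]},{"dp":[4,0,48],"angular":[0,0,0]},{"dp":[4,0,48],"angular":[0,0,0]}]'
python3 - <<'E'
from h import *
import cv2
delta((0.628,-0.1525,0.047))
p=eyes.get_image('side');c=p['color'][150:300,200:400]
cv2.imwrite('pics/side4.png',cv2.resize(c[:,:,::-1],None,fx=4,fy=4))
E
```

```text
time_s: 9.38
eef_pos: [0.6271, -0.218, 0.0467]
orientation: [1.0, -0.001, -0.002, -0.001]
wrist_force: [-0.1, -0.1, 0.1]
gripper_width: -0.003
t 9.38 pos [ 0.6271 -0.218   0.0467] dp [  0.8 -65.5  -0.3] ang [-0.1  0.3 -0.1] F [-0.1 -0.1  0.1]
```

View pics/side4.png

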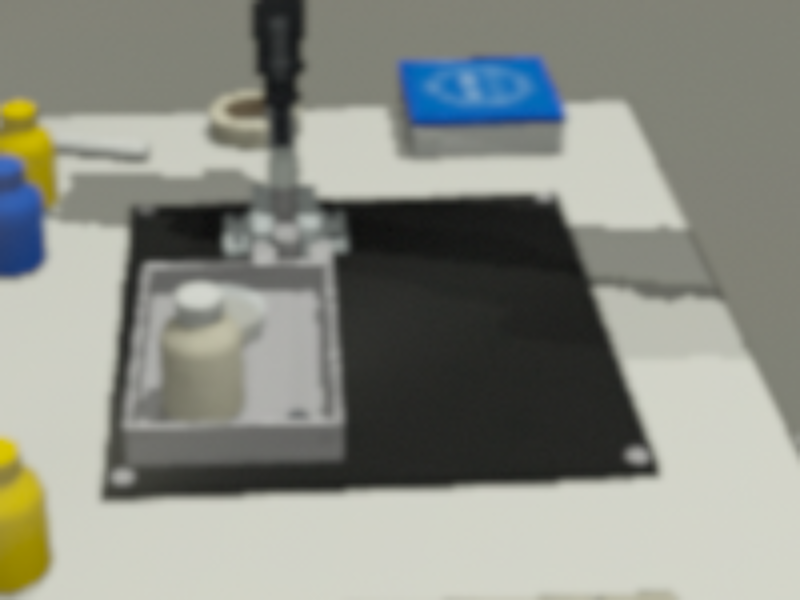

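The fingers (x≈280 px) stand directly behind the knob (285,165). Pushing towards the tray.

```bash
python3 -m inch '[{"dp":[1,-10,0],"angular":[0,0,0]},{"dp":[1,-18,0],"angular":[0,0,0]},{"dp":[1,-24,0],"angular":[0,0,0]},{"dp":[1,-29,0],"angular":[0,0,0]},{"dp":[1,-34,0],"angular":[0,0,0]},{"dp":[1,-39,0],"angular":[0,0,0]},{"dp":[1,-44,0],"angular":[0,0,0]},{"dp":[1,-48,0],"angular":[0,0,0]}]'
python3 - <<'E'
from h import *
delta((0.628,-0.1525,0.047))
marks(['tray_keeper','bolt_knob'])
E
```

```text
time_s: 10.1
eef_pos: [0.6307, -0.1711, 0.0498]
orientation: [1.0, -0.001, 0.001, 0.001]
wrist_force: [0.5, -2.6, 2.6]
gripper_width: -0.0
t 10.1 pos [ 0.6307 -0.1711  0.0498] dp [ -2.8 -18.6   2.8] ang [ 0.1 -0.1 -0.1] F [ 0.5 -2.6  2.6]
top tray_keeper [([0.6255, -0.1005, 0.0203], 0.64)]
top bolt_knob [([0.627, -0.1452, 0.0589], 0.44)]
side tray_keeper [([0.6243, -0.1026, 0.0239], 0.64)]
side bolt_knob [([0.6292, -0.1456, 0.0585], 0.72)]
```

```bash
python3 -m inch '[{"dp":[-1,-4,1],"angular":[0,0,0]},{"dp":[-2,-8,2],"angular":[0,0,0]},{"dp":[-2,-11,2],"angular":[0,0,0]},{"dp":[-2,-14,2],"angular":[0,0,0]},{"dp":[-2,-16,2],"angular":[0,0,0]},{"dp":[-2,-17,2],"angular":[0,0,0]}]'
python3 -m inch '[{"dp":[0,-1,0],"angular":[0,0,0]},{"dp":[0,-2,0],"angular":[0,0,0]},{"dp":[0,-2,0],"angular":[0,0,0]}]'
```

```text
time_s: 10.9
eef_pos: [0.6286, -0.1535, 0.0473]
orientation: [1.0, -0.001, 0.0, 0.0]
wrist_force: [2.2, -3.5, 1.2]
gripper_width: -0.001
time_s: 11.15
eef_pos: [0.6286, -0.1509, 0.0473]
orientation: [1.0, -0.001, 0.0, -0.0]
wrist_force: [1.3, -2.6, 1.9]
gripper_width: -0.0
```

Not at the stop yet; continuing in small steps.

```bash
python3 -m inch '[{"dp":[0,-1,0],"angular":[0,0,0]},{"dp":[0,-2,0],"angular":[0,0,0]},{"dp":[0,-2,0],"angular":[0,0,0]}]'
python3 - <<'E'
from h import *
marks(['bolt_knob'])
E
```

```text
time_s: 11.4
eef_pos: [0.6285, -0.1505, 0.0474]
orientation: [1.0, -0.001, 0.0, 0.001]
wrist_force: [2.3, -5.0, 0.6]
gripper_width: -0.0
top bolt_knob [([0.6251, -0.1239, 0.058], 0.62)]
side bolt_knob [([0.6256, -0.1268, 0.0618], 0.53)]
```

```bash
python3 -m inch '[{"dp":[0,-1,0],"angular":[0,0,0]},{"dp":[0,-2,0],"angular":[0,0,0]},{"dp":[0,-2,0],"angular":[0,0,0]}]'
python3 -m inch '[{"dp":[0,-1,0],"angular":[0,0,0]},{"dp":[0,-2,0],"angular":[0,0,0]},{"dp":[0,-2,0],"angular":[0,0,0]}]'
```

```text
time_s: 11.85
eef_pos: [0.6285, -0.1504, 0.0475]
orientation: [1.0, -0.002, 0.0, 0.002]
wrist_force: [2.0, -6.9, 0.2]
gripper_width: -0.0
time_s: 12.1
eef_pos: [0.6285, -0.1502, 0.0475]
orientation: [1.0, -0.002, 0.001, 0.003]
wrist_force: [2.9, -9.6, 0.3]
gripper_width: -0.002
```

```bash
python3 -m inch '[{"dp":[0,-2,0],"angular":[0,0,0]},{"dp":[0,-4,0],"angular":[0,0,0]},{"dp":[0,-6,0],"angular":[0,0,0]},{"dp":[0,-6,0],"angular":[0,0,0]}]'
```

```text
time_s: 12.43
eef_pos: [0.6285, -0.15, 0.0476]
orientation: [1.0, -0.004, 0.001, 0.006]
wrist_force: [2.9, -17.2, -2.7]
gripper_width: -0.002
```

A solid stop: 17 N produced 0.2 mm of movement. Backing off and lifting.

```bash
python3 -m inch '[{"dp":[0,8,0],"angular":[0,0,0]},{"dp":[0,18,0],"angular":[0,0,0]},{"dp":[0,35,0],"angular":[0,0,0]},{"dp":[0,50,0],"angular":[0,0,0]},{"dp":[0,55,-25],"angular":[0,0,0]},{"dp":[0,60,-60],"angular":[0,0,0]},{"dp":[0,70,-95],"angular":[0,0,0]},{"dp":[0,80,-130],"angular":[0,0,0]}]'
python3 -m inch '[{"dp":[-30,20,0],"angular":[0,0,0]},{"dp":[-60,45,0],"angular":[0,0,0]},{"dp":[-90,70,0],"angular":[0,0,0]},{"dp":[-120,95,0],"angular":[0,0,0]},{"dp":[-150,120,0],"angular":[0,0,0]},{"dp":[-165,135,0],"angular":[0,0,0]},{"dp":[-165,135,0],"angular":[0,0,0]}]'
python3 - <<'E'
from h import *
import cv2
delta((0.627,-0.21,0.11))
for n in('top','side'):
  p=eyes.get_image(n);c=p['color'];c=c[160:310,180:345] if n=='top' else c[150:300,200:400]
  cv2.imwrite(f'pics/{n}5.png',cv2.resize(c[:,:,::-1],None,fx=4,fy=4))
  for t in('tray_keeper','bolt_knob','tray_dish','tray_bottle','filter_box','tape_roll'): print(n,t,[(np.round(d['centre'],4),round(d['p'],2)) for d in eyes.mark_of(p,t)][:4])
E
```

```text
time_s: 13.1
eef_pos: [0.6271, -0.2179, 0.1779]
orientation: [1.0, 0.0, -0.001, -0.001]
wrist_force: [0.4, -0.3, 0.5]
gripper_width: -0.0
time_s: 13.68
eef_pos: [0.4564, -0.3582, 0.1767]
orientation: [1.0, -0.005, -0.003, 0.0]
wrist_force: [-0.9, 0.4, 0.6]
gripper_width: -0.002
t 13.68 pos [ 0.4564 -0.3582  0.1767] dp [ 169.4 -150.    65.8] ang [ 0.   0.3 -0.6] F [-0.9  0.4  0.6]
top tray_keeper [(array([ 0.6279, -0.0998,  0.0211]), 0.9)]
top bolt_knob [(array([ 0.6257, -0.1273,  0.0609]), 0.82)]
top tray_dish [(array([ 0.674 , -0.0262,  0.0086]), 0.95)]
top tray_bottle [(array([ 0.8148, -0.2421, -0.004 ]), 0.83), (array([ 8.156e-01, -1.445e-01,  6.000e-04]), 0.78), (array([0.68  , 0.0606, 0.0141]), 0.77), (array([0.7799, 0.1838, 0.0014]), 0.73)]
top filter_box [(array([ 0.4669, -0.3475,  0.0017]), 0.64)]
top tape_roll [(array([ 0.648 , -0.3477, -0.0007]), 0.94)]
side tray_keeper [(array([ 0.6275, -0.1006,  0.0244]), 0.61), (array([ 4.726e-01, -3.467e-01, -2.000e-04]), 0.5)]
side bolt_knob [(array([ 0.6279, -0.1269,  0.0591]), 0.67)]
side tray_dish [(array([ 0.6691, -0.0273,  0.0122]), 0.39)]
side tray_bottle [(array([ 0.779 ,  0.1839, -0.0014]), 0.84), (array([ 0.8157, -0.1453, -0.0009]), 0.67), (array([ 8.132e-01, -2.389e-01,  4.000e-04]), 0.57)]
side filter_box [(array([ 0.4697, -0.3476,  0.0024]), 0.83), (array([0.6296, 0.0842, 0.0077]), 0.65)]
side tape_roll [(array([ 0.6461, -0.3498,  0.0019]), 0.77)]
```

View pics/top5.png

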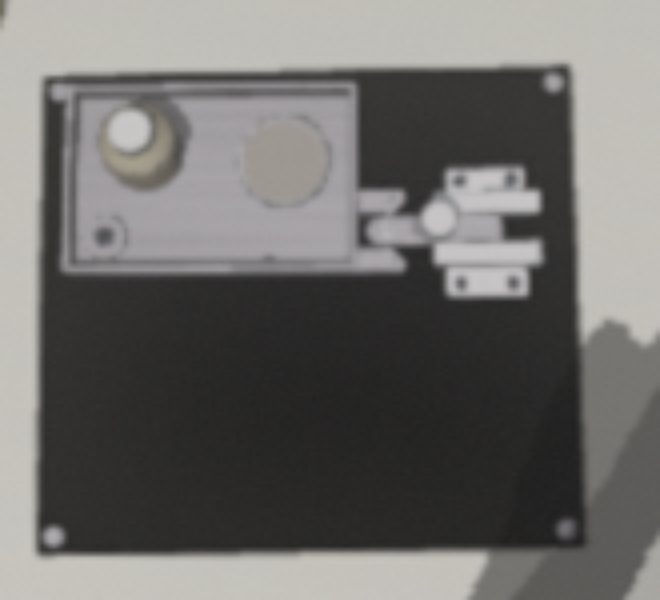

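View pics/side5.png

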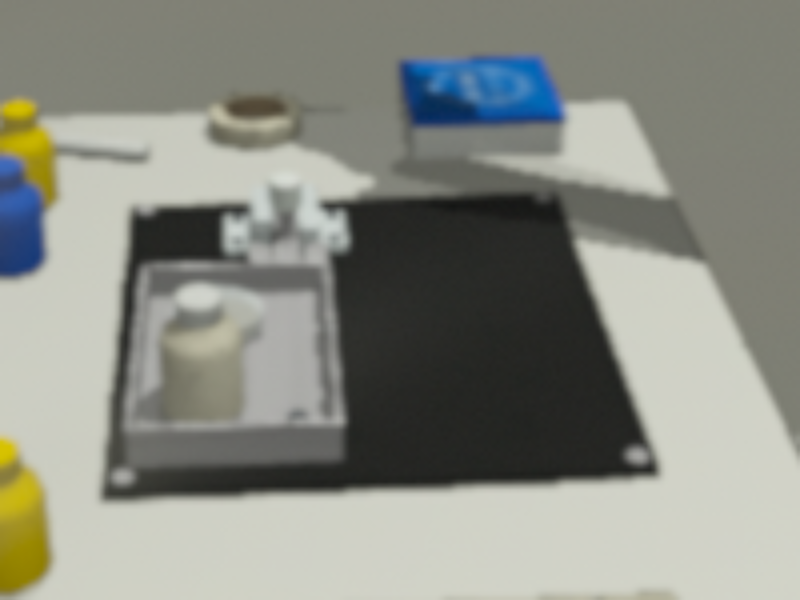

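The bolt nose is in the fork at (385,230), with the knob at (438,215), which is its home position. The bottle and dish are upright on the tray and the other things haven't moved. Handing in.

```bash
python3 -c "
from station import env
print(env.finish_job())"
```

```text
the job is handed in; nothing more can be done
None
```

The tray is swung round parallel to the fixture, the bolt is fully home in the keeper, and the job is handed in at about 14 s on the robot's clock.

- **Tray:** I pushed it round with the closed fingers at about 4–5 N, backed off and checked it was square before touching the bolt. The last pictures put the keeper mouth at (0.628, -0.100), in line with the bolt.
- **Bolt:** I pushed it by its knob until it hit a firm stop, where raising the push to 17 N moved it only 0.2 mm. Both cameras then put the knob at y ≈ -0.127, which is its home position, and the top view shows the nose inside the fork.
- **Bottle and dish:** Both rode along upright and are still on the tray. In the last side picture the detector missed the tray bottle, but the bottle is plainly visible standing there.
- **Everything else:** The filter box and tape roll were found within about 4 mm of where they started, which is as fine as the detector can tell. The look-alike bottles the detector picked up were in the same places too. When I handed in, the arm was raised clear and touching nothing.

No final check failed. The earlier pictures had a few missed or low-confidence detections, and I went by the other camera or the picture itself for those.

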